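Open the ratchet jar rack

TASK

The jar rack on the counter is closed up by its sliding jaw, which a ratchet keeps from moving back. With the fingertips press down the orange release pad on the sliding jaw and, keeping it pressed, push the jaw back along its bar, away from the fixed jaw, until it is fully home against the end block; then let the pad spring up and move clear. Do not lift, push or knock over the tin, the tumbler, the pot or the cup standing round it.

Things in the scene. Friction and masses are not known exactly. Their poses are not given: they have to be found in the camera images.
- rack: Jar rack, fixed: an aluminium toothed bar (24 mm wide, top 46 mm high) along its y axis, a light wood fixed jaw at the -y end (inner face y = -180 mm, 86 mm high), a light wood end block at the +y end (inner face y = +207 mm, 61 mm high). Origin on the counter under the bar's middle; x away from the robot, y to the left along the bar, z up; yaw within 0.3 rad. Jars stand on its +x side.
- jaw (a joint): Sliding jaw's position along the bar in m: 0 = closed (150 mm between the jaw faces), 0.120 = fully home against the end block; grows along the rack's +y. Starts between 0 and 0.045. About 3 N of sliding friction; it stays where it is left. The ratchet lets it move toward the fixed jaw but blocks it toward home unless the release is kept pressed; unpressed, it has up to 9 mm of play.
- release (a joint): Angle in rad of the orange release lever, a rocker on the sliding jaw: 0 to 0.145 = up, ratchet engaged (it may rest on a tooth); above 0.15 = pressed clear of the teeth; 0.26 = hard stop. It springs up when let go, so it must be kept down while the jaw is pushed. At pad it takes about 3 N to start and 5.5 N at the stop.
- pad (a point): Point on top of the orange ribbed release pad (42 mm across the bar, 52 mm along it; the point is 16 mm from its +y end), about 66 mm above the counter when up (to 6 mm lower if resting on a tooth). The pivot lies 42 mm toward the rack's -y and 22 mm lower: from fully up the point sinks 6 mm to free the ratchet, 11 mm to the stop. The pad moves with the jaw.
- push_plate (a point): Middle of the pad-side face (looks to the rack's -y) of the light wood push plate standing at the +y end of the sliding jaw's carriage and rigid with it: 60 mm across the bar, 8 mm thick, 48 to 90 mm above the counter; this point is at 78 mm. It stands 19 mm beyond pad along +y; fingertips pressing the pad can push against it.
- jaw_face (a point): Point on the cork face of the sliding jaw (looks to the rack's -y), 75 mm to the +x side of the bar, 46 mm above the counter, 90 mm to the -y side of pad. The light wood jaw board is 12 mm thick with its cork, 86 mm high, and reaches from 22 mm on the robot's side of the bar's axis to 118 mm behind it.
- tin: Green tea tin with a cream lid, 69 mm across, 89 mm high, loose, standing between the jaws; origin at the centre of its underside, z up. Leave it alone.
- tumbler: Teal glass tumbler, 68 mm across, 84 mm high, loose, standing between the jaws; origin at the centre of its underside, z up. Leave it alone.
- pot: Small silver pot with a handle, 80 x 107 x 81 mm high, loose, standing behind the bar just beyond where the sliding jaw stops; origin at the centre of its underside, z up. Leave it alone.
- cup: Cream espresso cup with a green band and a handle, 63 x 88 x 51 mm high, loose, standing on the robot's side of the bar; origin at the centre of its underside, z up. Leave it alone.

How it is judged:
On the way, in this order (a step that is already met when the one before it is completed fails the run):
1. the release pad is pressed clear of the teeth, before the jaw is home (value of joint release above 0.15 rad and value of joint jaw below 0.09 m), for 0.1 s.
2. the jaw is pushed fully home (value of joint jaw above 0.115 m), for 0.1 s.
At the end, for the whole second after the job is handed in: The sliding jaw is within 5 mm of its fully home position (joint jaw above 0.115) and at rest, the release lever is let go and up on the teeth (below 0.148 rad), and the tin, tumbler, pot and cup stand upright within 20 mm of where they were (value of joint jaw above 0.115 m and value of joint release below 0.148 rad and velocity of joint jaw between -0.005 and 0.005 m/s and not (distance of tin from where it was at the start of the episode above 0.02 m or angle between tin's own z axis and vertical above 0.3 rad) and not (distance of tumbler from where it was at the start of the episode above 0.02 m or angle between tumbler's own z axis and vertical above 0.3 rad) and not (distance of pot from where it was at the start of the episode above 0.02 m or angle between pot's own z axis and vertical above 0.3 rad) and not (distance of cup from where it was at the start of the episode above 0.02 m or angle between cup's own z axis and vertical above 0.3 rad)); the robot touches nothing.
It fails at once if the tea tin is lifted, shoved or tipped (20 mm, 0.3 rad) (distance of tin from where it was at the start of the episode above 0.02 m or angle between tin's own z axis and vertical above 0.3 rad).
It fails at once if the tumbler is lifted, shoved or tipped (20 mm, 0.3 rad) (distance of tumbler from where it was at the start of the episode above 0.02 m or angle between tumbler's own z axis and vertical above 0.3 rad).
It fails at once if the silver pot is lifted, shoved or tipped (20 mm, 0.3 rad) (distance of pot from where it was at the start of the episode above 0.02 m or angle between pot's own z axis and vertical above 0.3 rad).
It fails at once if the espresso cup is lifted, shoved or tipped (20 mm, 0.3 rad) (distance of cup from where it was at the start of the episode above 0.02 m or angle between cup's own z axis and vertical above 0.3 rad).
It also fails if it takes over 32 s, if anything falls off the work surface, if the arm or the gripper's body presses on something with over 40 N, if the wrist force passes 120 N, or if a joint passes its speed limit or range.

ROBOT

A 6-joint arm with a two-finger parallel gripper is mounted at the origin on a cart in front of the work surface, level with it; the furniture and walls round the work are solid. World frame = base frame: x ahead of the robot, y to its left, z up, the work surface at z = 0. Lengths are in m, angles in rad, forces in N, time in s.
With the tool pointing down it reaches from about 0.3 to 0.775 m from the base axis. Payload 14.6 kg.
Tool frame: the origin (TCP) lies on the centre line of the jaws, within the pads' length; the fingertips stand 11 mm ahead of it and the grasp point (between the pads) lies 8 mm behind it; y points along the fingers, x is the direction in which the jaws open and shut, and the axes are right-handed (so a half turn about y gives the same grasp; the last joint's range is limited). The gripper opens to 94 mm and grips with 3 to 60 N. Pads are 16 mm wide; open, the fingers measure 119 mm over their backs; the gripper's body (75 mm by 177 mm) begins 78 mm behind the grasp point.
Start: joints at [1.148, 0.3, 1.521, -0, 1.321, -0.067], TCP at [0.192, 0.516, 0.216] pointing down, gripper open.
Joint ranges: [-3.03, 3.03], [-0.79, 2.21], [0.23, 2.52], [-1.04, 4.18], [0, 3.07], [-2.55, 2.55]. Speed limits (rad/s): [2.22, 2.22, 2.57, 3.14, 3.14, 3.14].

INTERFACE

Orientations are given as [roll, pitch, yaw] about the fixed x, y, z axes, in that order (R = Rz(yaw) Ry(pitch) Rx(roll)).
In Python, from station import ctrl, imaging gives the robot as it stands. The module is installed in compiled form; this text tells all that it offers.
- The arm moves only by the tool apply_moves, never from a script. Its argument "deltas" is a list of rows, each an object with "dp": the shift along the tool's x, y, z in m, a list of three; "roll": the turn about the tool's y in rad; "grip": the closure, from -1 (fully open) to 1 (shut). In form: [{"dp": [tx, ty, tz], "roll": roll, "grip": grip}, ...]. A call has 1 to 10 rows; each row shifts and turns the commanded pose from where the row before left it, along the tool's axes as they then stand; what a row does not reach is not made up. A row lasts 1/8 s, in which the tool goes at most 62.5 mm and 10.7 degrees, less where a joint would pass 70% of its speed; a pose out of reach is approached as far as the arm can. A call with a gripper value outside its range is refused whole. The fingers move at their own pace and stop on an object; "newtons" is the grip in N (left out, the last holds). Time passes only in rows, so rows that do not move let the fingers close. It gives the time, the measured TCP pose, the force and the opening at its end, in the units of the state.
- ctrl.get_obs(): the state, without advancing time (a new reading comes with each control period).
- imaging.camera(name): name is "side" or "top"; returns the picture (420x560x3 uint8, blue, green, red); there is no depth.
- imaging.camera_info(name): a dict with "K" (3x3 intrinsics, pixels), "world_from_camera" (4x4, takes a point from camera to world coordinates). Camera axes: x right, y down, z forward; pixel columns grow to the right and rows downward; lengths in m; the calibration is good to about 2 mm. A picture is of the moment at which its call begins. camera_info takes no time and is no camera call.
- ctrl.hand_in(): hands the job in, once; it reports no verdict.
The state is a dict: "time_s": time; "qpos": joint angles; "joint_vel": joint speeds; "tau": joint torques, N m; "ee_pos": TCP position; "eef_rot": TCP orientation; "force": force on the tool from outside, world axes, zero at the start; "moment": the same for the moment, N m; "grip_width": finger opening in m.
Only numpy, scipy, OpenCV 4.12 (cv2) and the standard library are available. Lean on these libraries where they do the work, as an engineer would, in place of code of your own. Each camera call takes 0.05 s, during which the arm holds its last target. There are 200 camera calls.

## Working session

There is one attempt and no reset: what is moved stays moved. The work goes in short steps, Python scripts to look and compute and a tool call to move; the robot and the scene stay as the last step left them, time stands still between calls to the robot, and variables do not carry over. Pictures are saved under pics/ and viewed, about 8 in all and at most 12, crops included, and the job is handed in when it is done.

Besides the shell and the picture viewer there is one more tool, called after "Call:" by a JSON object that holds its "fn" and its "kwargs", one argument or row to a line. apply_moves: Moves the arm, as the interface text tells. Its arguments: {"type":"object","properties":{"deltas":{"type":"array"},"newtons":{"type":"number"}},"required":["deltas"]}

```bash
mkdir -p pics
python3 - <<'E'
from station import ctrl, imaging
import cv2
o=ctrl.get_obs();print(o)
for n in("top","side"):
    i=imaging.camera_info(n);print(n,i)
    cv2.imwrite(f"pics/{n}0.png",imaging.camera(n))
E
```

```text
{'time_s': 0.0, 'qpos': array([ 1.14839557e+00,  3.00440579e-01,  1.52159351e+00, -4.33974251e-06,
        1.32070013e+00, -6.65847858e-02]), 'joint_vel': array([ 0.00048726,  0.00146234,  0.00033038,  0.00065157,  0.00163086,
       -0.00066626]), 'tau': array([ 2.54308634e-04, -5.31803405e+01, -3.52740884e+01,  7.08354078e-02,
        2.43672665e-02, -8.86278963e-05]), 'ee_pos': array([0.1914864 , 0.51531737, 0.21589781]), 'eef_rot': array([-1.57072457e+00,  1.13931524e-03,  1.21498148e+00]), 'force': array([-0.48577369,  0.33433871,  0.58306666]), 'moment': array([ 0.06195569, -0.0188427 , -0.04127105]), 'grip_width': 0.09426282149238652}
top {'K': array([[401.17935708,   0.        , 277.03996217],
       [  0.        , 401.17935708, 210.26596183],
       [  0.        ,   0.        ,   1.        ]]), 'world_from_camera': array([[-0.02840325, -0.99225984,  0.120887  ,  0.45230242],
       [-0.99859702,  0.03357345,  0.0409489 , -0.05107177],
       [-0.04469054, -0.11955432, -0.99182132,  0.90882   ],
       [ 0.        ,  0.        ,  0.        ,  1.        ]])}
side {'K': array([[469.4580788 ,   0.        , 282.21985163],
       [  0.        , 469.4580788 , 204.44068691],
       [  0.        ,   0.        ,   1.        ]]), 'world_from_camera': array([[ 0.47576225, -0.54049419,  0.69391376, -0.03914853],
       [-0.87927278, -0.3128961 ,  0.35913147, -0.35261841],
       [ 0.02301444, -0.78100068, -0.62410598,  0.59360661],
       [ 0.        ,  0.        ,  0.        ,  1.        ]])}
```

View pics/top0.png

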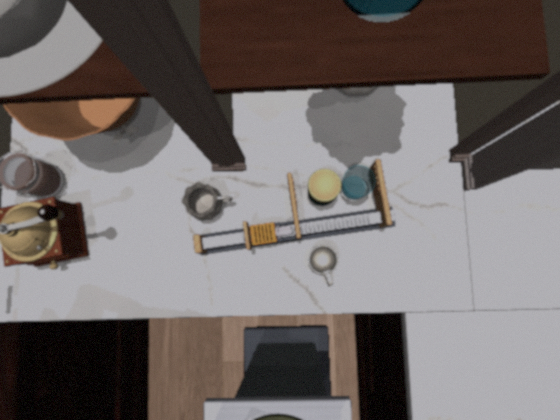

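View pics/side0.png

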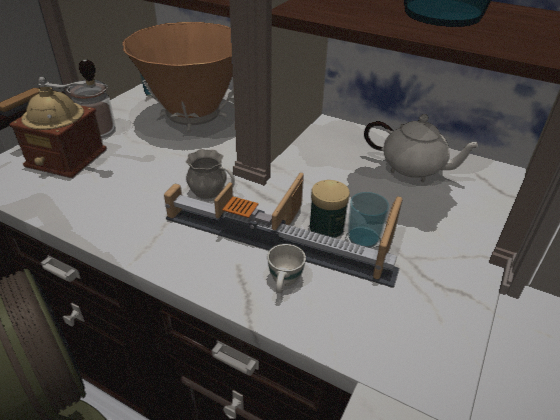

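Run:
```python
import cv2
a=cv2.imread("pics/top0.png")[150:290,180:410];b=cv2.imread("pics/side0.png")[140:300,150:420]
cv2.imwrite("pics/c1.png",cv2.resize(a,(690,420),interpolation=cv2.INTER_CUBIC))
cv2.imwrite("pics/c2.png",cv2.resize(b,(810*80//81,474),interpolation=cv2.INTER_CUBIC))
```

```text
(no output)
```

View pics/c1.png

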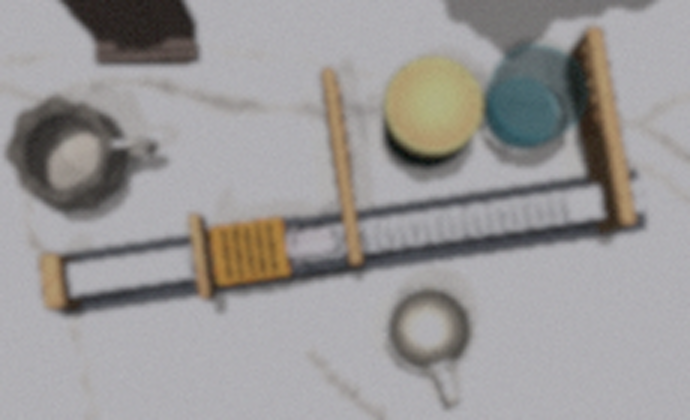

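View pics/c2.png

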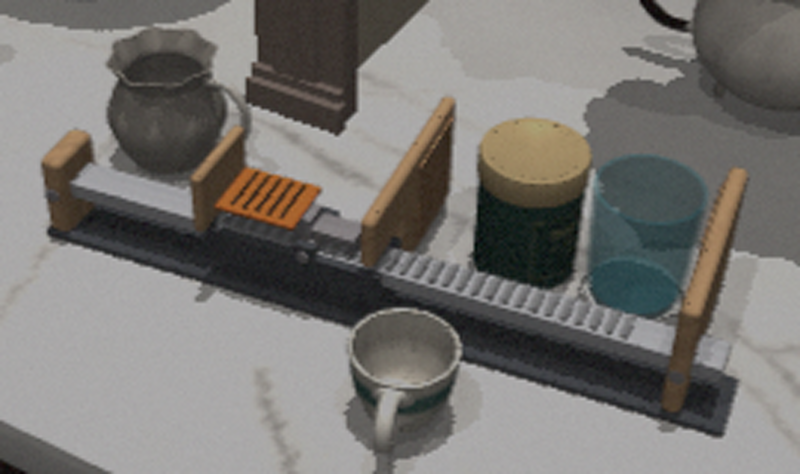

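```bash
cat > h.py <<'E'
import numpy as np
from station import imaging
def ray(n,u,v,z):
    i=imaging.camera_info(n);T=i["world_from_camera"]
    d=T[:3,:3]@np.linalg.solve(i["K"],[u,v,1]);return T[:3,3]+d*(z-T[2,3])/d[2]
def pix(n,p):
    i=imaging.camera_info(n);T=i["world_from_camera"];c=i["K"]@(T[:3,:3].T@(np.array(p)-T[:3,3]));return c[:2]/c[2]
t=lambda x,y,z:ray("top",180+x/3,150+y/3,z)
s=lambda x,y,z:ray("side",150+x/2.963,140+y/2.963,z)
E
python3 - <<'E'
from h import *
np.set_printoptions(precision=4,suppress=True)
for k,v in dict(plate_far=t(196,217,.09),plate_near=t(206,293,.09),end_far=t(63,255,.061),end_near=t(67,302,.061),fix_far=t(583,33,.086),fix_near=t(612,222,.086),board_far=t(327,70,.086),board_near=t(354,264,.086),
p1=t(209,229,.066),p2=t(286,219,.066),p3=t(292,273,.066),p4=t(214,285,.066),
s1=s(243,169,.066),s2=s(321,185,.066),s3=s(297,227,.066),s4=s(217,210,.066),s_plfar=s(240,130,.09),s_plnear=s(200,176,.09),s_endfar=s(90,135,.061),s_endnear=s(58,160,.061),cup=t(430,325,.051),pot=t(68,155,.08),tin=t(434,105,.089)).items():print(k,v)
E
```

```text
plate_far [0.5293 0.0487 0.09  ]
plate_near [0.4772 0.0429 0.09  ]
end_far [0.508  0.1477 0.061 ]
end_near [0.4747 0.145  0.061 ]
fix_far [ 0.6487 -0.2221  0.086 ]
fix_near [ 0.5171 -0.2341  0.086 ]
board_far [ 0.6294 -0.0443  0.086 ]
board_near [ 0.494  -0.0584  0.086 ]
p1 [0.5228 0.0426 0.066 ]
p2 [ 0.5281 -0.0119  0.066 ]
p3 [ 0.4901 -0.015   0.066 ]
p4 [0.4833 0.0399 0.066 ]
s1 [0.5205 0.0409 0.066 ]
s2 [ 0.5309 -0.0089  0.066 ]
s3 [ 0.4897 -0.017   0.066 ]
s4 [0.4794 0.0324 0.066 ]
s_plfar [0.5268 0.0459 0.09  ]
s_plnear [0.4769 0.041  0.09  ]
s_endfar [0.5066 0.1486 0.061 ]
s_endnear [0.4756 0.1494 0.061 ]
cup [ 0.4512 -0.1107  0.051 ]
pot [0.5769 0.1393 0.08  ]
tin [ 0.6014 -0.1171  0.089 ]
```

Call:
{"fn": "apply_moves", "kwargs": {
  "deltas": [
    {"dp":[0,0,0],"roll":-0.152,"grip":1},
    {"dp":[0,0,0],"roll":-0.152,"grip":1},
    {"dp":[0,0,0],"roll":-0.151,"grip":1},
    {"dp":[-0.044,0,-0.022],"roll":0,"grip":1},
    {"dp":[-0.044,0,-0.022],"roll":0,"grip":1},
    {"dp":[-0.044,0,-0.022],"roll":0,"grip":1},
    {"dp":[-0.044,0,-0.022],"roll":0,"grip":1},
    {"dp":[-0.044,0,-0.022],"roll":0,"grip":1},
    {"dp":[-0.044,0,-0.022],"roll":0,"grip":1},
    {"dp":[-0.044,0,-0.022],"roll":0,"grip":1}
  ],
  "newtons": 40
}}

```text
time_s: 1.35
ee_pos: [0.3759, 0.2228, 0.2164]
eef_rot: [-1.571, 0.0, 1.67]
force: [0.6, 0.7, 0.4]
grip_width: 0.0008
```

```bash
cat >> h.py <<'E'
def todo(p,q):
    from station import ctrl
    from scipy.spatial.transform import Rotation as Ro
    o=ctrl.get_obs();R=Ro.from_euler('xyz',o['eef_rot']).as_matrix()
    print(o['time_s'],o['ee_pos'].round(4),o['eef_rot'].round(3),o['force'].round(2),o['grip_width'],'tool delta',(R.T@(np.array(p)-o['ee_pos'])).round(4),'roll',o['eef_rot'][2]-q)
E
python3 -c "
from h import *
todo([.5045,.014,.13],1.67);print(t(98,55,0),t(198,60,0))"
```

```text
1.35 [0.3759 0.2228 0.2164] [-1.571  0.     1.67 ] [0.57 0.67 0.44] 0.0008384166859438374 tool delta [-0.2205  0.0864 -0.1073] roll 0.00011052253096743847
[0.66653209 0.13372479 0.        ] [0.65957456 0.05582593 0.        ]
```

Call:
{"fn": "apply_moves", "kwargs": {
  "deltas": [
    {"dp":[-0.044,0,-0.0215],"roll":0,"grip":1},
    {"dp":[-0.044,0,-0.0215],"roll":0,"grip":1},
    {"dp":[-0.044,0,-0.0215],"roll":0,"grip":1},
    {"dp":[-0.044,0,-0.0215],"roll":0,"grip":1},
    {"dp":[-0.0445,0,-0.0213],"roll":0,"grip":1},
    {"dp":[0,0.043,0],"roll":0,"grip":1},
    {"dp":[0,0.043,0],"roll":0,"grip":1},
    {"dp":[0,0,0],"roll":0,"grip":1}
  ]
}}

```text
time_s: 2.35
ee_pos: [0.5025, 0.0155, 0.1281]
eef_rot: [-1.565, -0.001, 1.67]
force: [-1.2, 0.1, 1.2]
grip_width: 0.0005
```

Run:
```python
from h import *
import cv2
todo([.5045,.014,.13],1.67)
a=imaging.camera("top")[180:280,190:330];b=imaging.camera("side")[110:260,150:350]
cv2.imwrite("pics/d.png",np.hstack([cv2.resize(a,(420,300),interpolation=cv2.INTER_CUBIC),cv2.resize(b,(380,300),interpolation=cv2.INTER_CUBIC)]))
```

```text
2.35 [0.5025 0.0155 0.1281] [-1.565e+00 -1.000e-03  1.670e+00] [-1.17  0.05  1.15] 0.0005055871380187475 tool delta [-0.0017 -0.0019 -0.0019] roll -0.00021834487797600666
```

View pics/d.png

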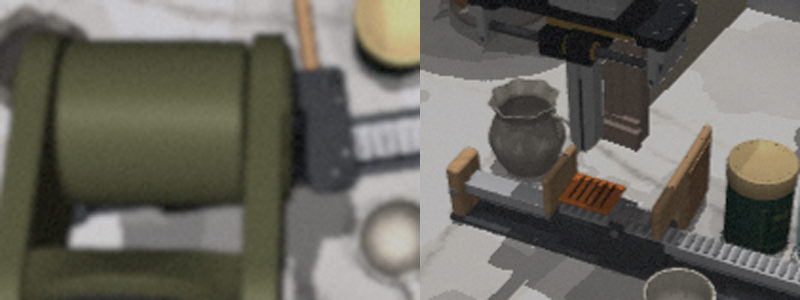

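Call:
{"fn": "apply_moves", "kwargs": {
  "deltas": [
    {"dp":[-0.0015,0.02,-0.002],"roll":0,"grip":1},
    {"dp":[0,0.02,0],"roll":0,"grip":1},
    {"dp":[0,0,0],"roll":0,"grip":1},
    {"dp":[0,0,0],"roll":0,"grip":1}
  ]
}}

```text
time_s: 2.95
ee_pos: [0.5069, 0.0143, 0.0922]
eef_rot: [-1.573, 0.0, 1.67]
force: [0.1, 0.2, -0.6]
grip_width: 0.0005
```

Run:
```python
from h import *
import cv2
todo([.5045,.014,.08],1.67)
b=imaging.camera("side")[150:230,190:310]
cv2.imwrite("pics/e.png",cv2.resize(b,(720,480),interpolation=cv2.INTER_CUBIC))
```

```text
2.95 [0.5069 0.0143 0.0922] [-1.573  0.     1.67 ] [ 0.07  0.22 -0.58] 0.0004617979683557382 tool delta [-0.      0.0122  0.0025] roll 0.00020882632563967718
```

View pics/e.png

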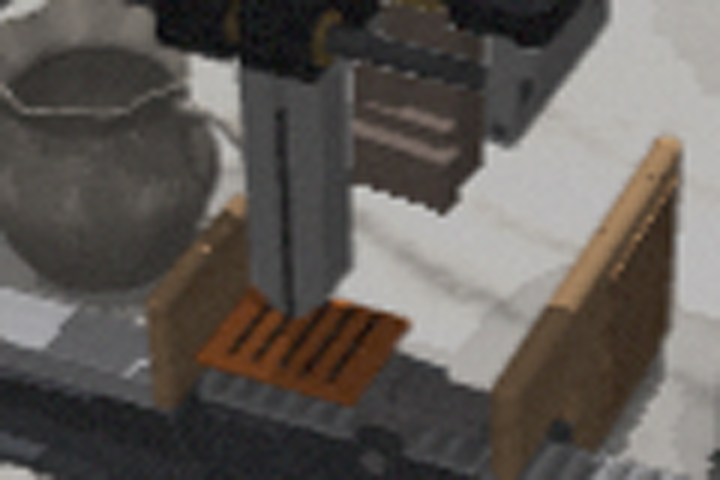

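Call:
{"fn": "apply_moves", "kwargs": {
  "deltas": [
    {"dp":[0,0.012,0.003],"roll":0,"grip":1},
    {"dp":[0,0.004,0],"roll":0,"grip":1},
    {"dp":[0,0,0],"roll":0,"grip":1},
    {"dp":[0,0,0],"roll":0,"grip":1}
  ]
}}

```text
time_s: 3.5
ee_pos: [0.5032, 0.0139, 0.0746]
eef_rot: [-1.571, 0.0, 1.67]
force: [-0.0, 0.4, 4.6]
grip_width: 0.0002
```

Call:
{"fn": "apply_moves", "kwargs": {
  "deltas": [
    {"dp":[0,0.002,0],"roll":0,"grip":1},
    {"dp":[0,0.002,0],"roll":0,"grip":1},
    {"dp":[0,0,0],"roll":0,"grip":1}
  ]
}}

```text
time_s: 3.88
ee_pos: [0.5032, 0.0142, 0.0707]
eef_rot: [-1.571, -0.0, 1.67]
force: [-2.0, 1.3, 6.8]
grip_width: 0.0004
```

Call:
{"fn": "apply_moves", "kwargs": {
  "deltas": [
    {"dp":[0,0.0015,0],"roll":0,"grip":1},
    {"dp":[0,0.0015,0],"roll":0,"grip":1},
    {"dp":[0,0,0],"roll":0,"grip":1},
    {"dp":[0,0,0],"roll":0,"grip":1}
  ]
}}

```text
time_s: 4.38
ee_pos: [0.5034, 0.0141, 0.0685]
eef_rot: [-1.572, -0.0, 1.67]
force: [-5.4, 2.0, 16.7]
grip_width: 0.0003
```

Call:
{"fn": "apply_moves", "kwargs": {
  "deltas": [
    {"dp":[0.004,0,0],"roll":0,"grip":1},
    {"dp":[0.005,0,0],"roll":0,"grip":1},
    {"dp":[0.006,0,0],"roll":0,"grip":1},
    {"dp":[0.006,0,0],"roll":0,"grip":1},
    {"dp":[0.006,0,0],"roll":0,"grip":1},
    {"dp":[0,0,0],"roll":0,"grip":1}
  ]
}}

```text
time_s: 5.12
ee_pos: [0.5005, 0.041, 0.0685]
eef_rot: [-1.571, 0.0, 1.67]
force: [-7.6, 0.4, 18.0]
grip_width: 0.0006
```

Run:
```python
from h import *
import cv2
todo([.495,.111,.068],1.67)
b=imaging.camera("side")[130:240,150:315]
cv2.imwrite("pics/f.png",cv2.resize(b,(720,480),interpolation=cv2.INTER_CUBIC))
```

```text
5.125 [0.5005 0.041  0.0685] [-1.571  0.     1.67 ] [-7.55  0.45 18.  ] 0.000559618073950615 tool delta [ 0.0702  0.0005 -0.0015] roll 0.00031986403795603024
```

View pics/f.png

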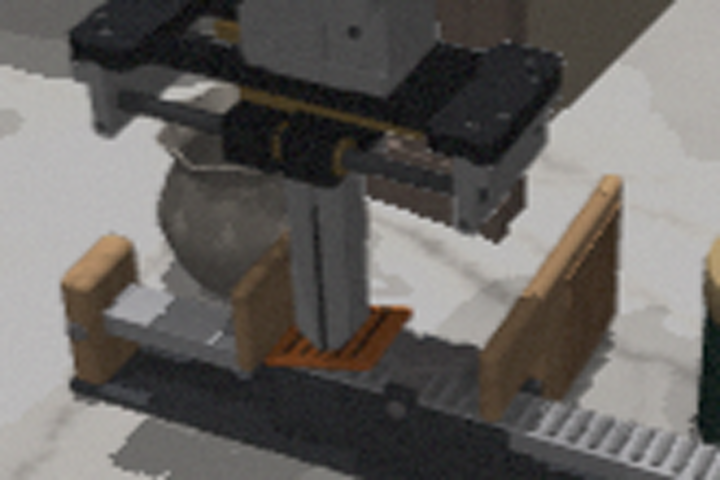

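Call:
{"fn": "apply_moves", "kwargs": {
  "deltas": [
    {"dp":[0.008,0,0],"roll":0,"grip":1},
    {"dp":[0.009,0,0],"roll":0,"grip":1},
    {"dp":[0.009,0,0],"roll":0,"grip":1},
    {"dp":[0.009,0,0],"roll":0,"grip":1},
    {"dp":[0.009,0,0],"roll":0,"grip":1},
    {"dp":[0.008,0,0],"roll":0,"grip":1},
    {"dp":[0.005,0,0],"roll":0,"grip":1},
    {"dp":[0,0,0],"roll":0,"grip":1}
  ]
}}

```text
time_s: 6.18
ee_pos: [0.4944, 0.0978, 0.0684]
eef_rot: [-1.57, -0.0, 1.67]
force: [-10.7, 0.9, 19.7]
grip_width: 0.0002
```

Call:
{"fn": "apply_moves", "kwargs": {
  "deltas": [
    {"dp":[0.004,0,0.001],"roll":0,"grip":1},
    {"dp":[0.004,0,0.001],"roll":0,"grip":1},
    {"dp":[0.003,0,0],"roll":0,"grip":1},
    {"dp":[0.003,0,0],"roll":0,"grip":1},
    {"dp":[0,0,0],"roll":0,"grip":1}
  ]
}}

```text
time_s: 6.8
ee_pos: [0.4922, 0.1113, 0.0685]
eef_rot: [-1.573, 0.0, 1.67]
force: [-2.2, -1.0, 14.1]
grip_width: 0.0002
```

Run:
```python
from h import *
import cv2
todo([.495,.111,.068],1.67)
b=imaging.camera("side")[130:240,150:315]
cv2.imwrite("pics/g.png",cv2.resize(b,(720,480),interpolation=cv2.INTER_CUBIC))
```

```text
6.8 [0.4922 0.1113 0.0685] [-1.573  0.     1.67 ] [-2.2  -1.01 14.07] 0.0001807405016038104 tool delta [-0.0006  0.0006 -0.0028] roll 0.00016153690105369378
```

View pics/g.png

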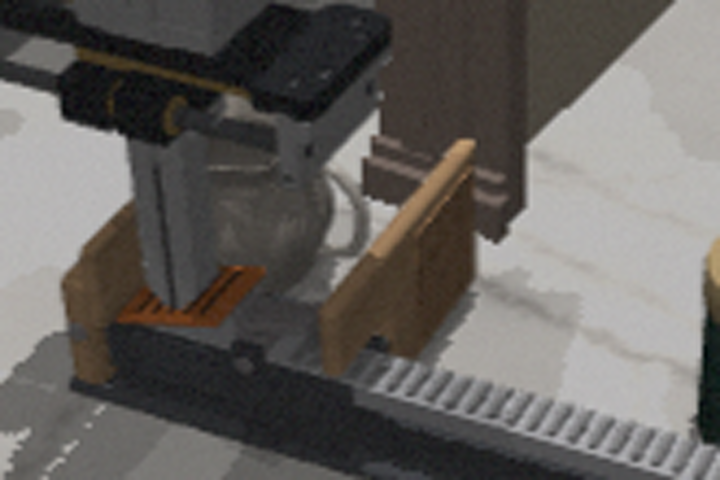

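Call:
{"fn": "apply_moves", "kwargs": {
  "deltas": [
    {"dp":[0.003,0,0],"roll":0,"grip":1},
    {"dp":[0.003,0,0],"roll":0,"grip":1},
    {"dp":[0.002,0,0],"roll":0,"grip":1},
    {"dp":[0,0,0],"roll":0,"grip":1}
  ]
}}

```text
time_s: 7.35
ee_pos: [0.4912, 0.1191, 0.068]
eef_rot: [-1.572, 0.0, 1.67]
force: [1.3, -0.7, 7.5]
grip_width: 0.0003
```

Call:
{"fn": "apply_moves", "kwargs": {
  "deltas": [
    {"dp":[0,0.0015,0],"roll":0,"grip":1},
    {"dp":[0.002,0,0],"roll":0,"grip":1},
    {"dp":[0.002,0,0],"roll":0,"grip":1},
    {"dp":[0.001,0,0],"roll":0,"grip":1},
    {"dp":[0,0,0],"roll":0,"grip":1}
  ]
}}

```text
time_s: 7.98
ee_pos: [0.4909, 0.124, 0.0666]
eef_rot: [-1.573, 0.0, 1.67]
force: [0.6, -2.0, 8.2]
grip_width: 0.0003
```

Run:
```python
from h import *
import cv2
todo([.495,.111,.068],1.67)
b=imaging.camera("side")[130:240,150:315]
cv2.imwrite("pics/i.png",cv2.resize(b,(720,480),interpolation=cv2.INTER_CUBIC))
```

```text
7.975 [0.4909 0.124  0.0666] [-1.573  0.     1.67 ] [ 0.61 -1.98  8.22] 0.0003219275760325755 tool delta [-0.0133 -0.0013 -0.0028] roll 6.1964379298729e-05
```

View pics/i.png

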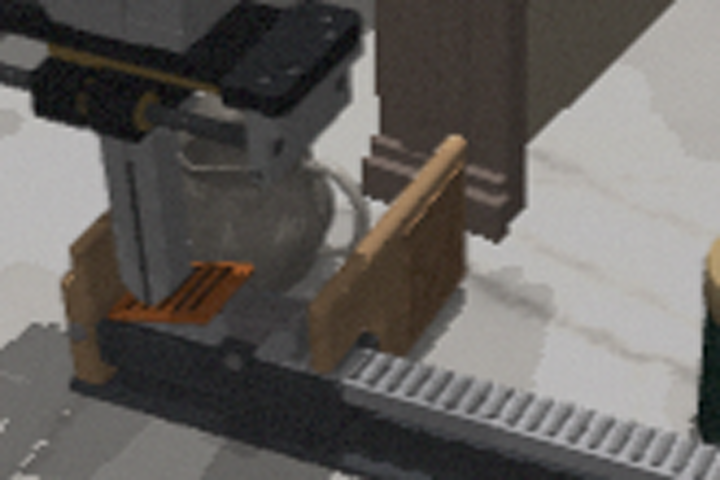

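Call:
{"fn": "apply_moves", "kwargs": {
  "deltas": [
    {"dp":[0.002,0,0],"roll":0,"grip":1},
    {"dp":[0.002,0,0],"roll":0,"grip":1},
    {"dp":[0.002,0,0],"roll":0,"grip":1},
    {"dp":[0,0,0],"roll":0,"grip":1}
  ]
}}

```text
time_s: 8.52
ee_pos: [0.4898, 0.1285, 0.0661]
eef_rot: [-1.571, 0.003, 1.67]
force: [1.7, -17.6, 6.4]
grip_width: 0.0006
```

Call:
{"fn": "apply_moves", "kwargs": {
  "deltas": [
    {"dp":[-0.001,0,0],"roll":0,"grip":1},
    {"dp":[0,-0.004,0],"roll":0,"grip":1},
    {"dp":[0,-0.006,0],"roll":0,"grip":1},
    {"dp":[-0.005,-0.008,0],"roll":0,"grip":1},
    {"dp":[-0.002,-0.03,0],"roll":0,"grip":1},
    {"dp":[0,-0.05,0],"roll":0,"grip":1},
    {"dp":[0,-0.05,0],"roll":0,"grip":1},
    {"dp":[0,0,0.05],"roll":0,"grip":1},
    {"dp":[0,0,0.05],"roll":0,"grip":1},
    {"dp":[0,0,0],"roll":0,"grip":1}
  ]
}}

```text
time_s: 9.78
ee_pos: [0.3888, 0.1122, 0.2144]
eef_rot: [-1.571, -0.0, 1.671]
force: [0.0, -0.4, 0.5]
grip_width: 0.0005
```

Run:
```python
from h import *
import cv2
todo([.495,.111,.068],1.67)
a=imaging.camera("side");cv2.imwrite("pics/side9.png",a)
b=a[130:280,150:400]
cv2.imwrite("pics/j.png",cv2.resize(b,(800,480),interpolation=cv2.INTER_CUBIC))
```

```text
9.775 [0.3888 0.1122 0.2144] [-1.571 -0.     1.671] [ 0.04 -0.44  0.49] 0.0004974434807629711 tool delta [-0.0118  0.1464 -0.1055] roll 0.0005501392217484025
```

View pics/j.png

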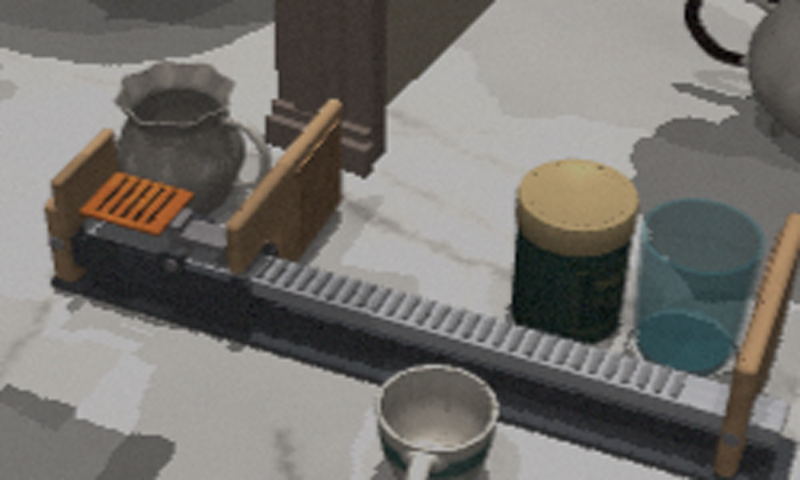

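Call:
{"fn": "apply_moves", "kwargs": {
  "deltas": [
    {"dp":[0.05,0,0],"roll":0,"grip":1},
    {"dp":[0.05,0,0],"roll":0,"grip":1},
    {"dp":[0.05,0,0.02],"roll":0,"grip":1},
    {"dp":[0.05,0,0.02],"roll":0,"grip":1},
    {"dp":[0,0,0],"roll":0,"grip":1},
    {"dp":[0,0,0],"roll":0,"grip":1}
  ]
}}

```text
time_s: 10.58
ee_pos: [0.3318, 0.3073, 0.2137]
eef_rot: [-1.57, 0.0, 1.67]
force: [0.0, -0.9, 0.1]
grip_width: 0.0007
```

Run:
```python
from h import *
import cv2
todo([.495,.111,.068],1.67)
a=imaging.camera("top")[190:260,180:260];b=imaging.camera("side")[155:225,155:235]
cv2.imwrite("pics/k.png",np.hstack([cv2.resize(x,(400,350),interpolation=cv2.INTER_CUBIC) for x in(a,b)]))
```

```text
10.575 [0.3318 0.3073 0.2137] [-1.57  0.    1.67] [ 0.03 -0.86  0.1 ] 0.0006946138962853508 tool delta [-0.2115  0.1457 -0.1429] roll 0.0003310991570246724
```

View pics/k.png

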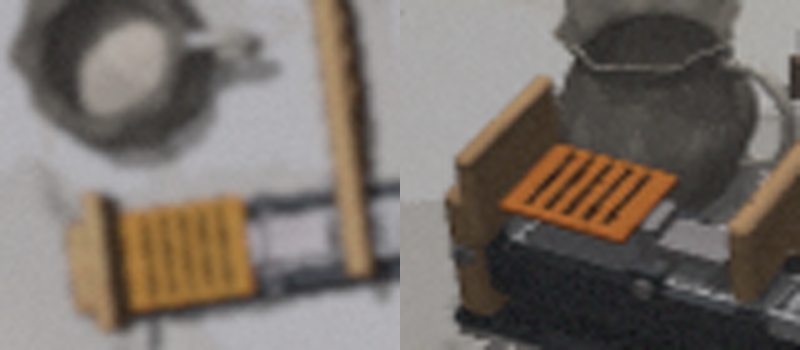

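Run:
```python
from h import *
f=lambda x,y:ray("top",180+x/5,190+y/5,.09)
print((f(94,193)),f(113,327),"centre of plate; before (.503,.046)")
print(ray("top",180+345/5,190+270/5,.086)-t(354,264,.086))
```

```text
[0.51945977 0.14542671 0.09      ] [0.46423157 0.13784268 0.09      ] centre of plate; before (.503,.046)
[-0.0092147   0.10087049  0.        ]
```

```bash
python3 -c "
from station import ctrl
print(ctrl.hand_in())"
```

```text
the job is handed in; nothing more can be done
None
```

I pressed the orange release pad down to its stop with the closed fingertips (about 17 N). Keeping it pressed, I pushed the sliding jaw along the bar until it hit the end block, where the push force rose to about 18 N. Then I lifted straight off and moved clear, and handed in after about 10.6 s of the 32 s.

**Jaw position:** The last pictures showed the push plate against the end block. The plate's outer face measured y of about 0.146 m against 0.147 m for the block. The jaw moved 96 to 101 mm, and I had expected about 97 mm. These are camera estimates good to a few millimetres, because the joint values themselves can't be read.

**Release pad:** It looked up again in the pictures. I judged this by eye only.

**Objects and contact:** The tin, tumbler, pot and cup stood upright and looked undisturbed; I did not re-measure their positions. The tool force was near zero after retreating.

**One irregularity:** Partway through the push, the sideways force rose to about 11 N. I eased it with a 2 mm sideways correction. Near the end the fingers slid a little along the pad and the downward force dropped to about 7 N, so I pressed 1.5 mm deeper before finishing.

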